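Hang up the dressing-table set

ROBOT

A 7-joint arm with a two-finger parallel gripper is mounted at the origin on the work surface. World frame = base frame: x ahead of the robot, y to its left, z up, the work surface at z = 0. Lengths are in m, angles in rad, forces in N, time in s.
With the tool pointing down it reaches from about 0.4 to 0.85 m from the base axis. Payload 4.5 kg.
Tool frame: the origin (TCP) lies at the very end of the fingers, on their centre line; the grasp point (between the pads) lies 19 mm behind it; z points along the fingers, x is the direction in which the jaws open and shut, and the axes are right-handed (so a half turn about z gives the same grasp; the last joint's range is limited). The gripper opens to 85 mm and grips with 20 to 120 N. Pads are 22 mm wide; open, the fingers measure 114 mm over their backs; the gripper's body (76 mm by 85 mm) begins 54 mm behind the grasp point. The pads swing forward as they close: fully open they stand 13 mm farther back than shut.
Start: joints at [-1.254, 0.689, -0.195, 1.565, 0.157, 0.902, -0.215], TCP at [0.174, 0.6, 0.231] pointing down, gripper open.
Joint ranges: [-3.01, 3.01], [-0.46, 2.08], [-1.47, 1.51], [0.13, 2.56], [-1, 4.14], [0.04, 2.09], [-2.66, 2.66]. Speed limits (rad/s): [2.57, 2.57, 3.14, 3.14, 3.14, 3.14, 3.14].

INTERFACE

Orientations are given as a unit quaternion [x, y, z, w].
In Python, from cell import robot gives the robot as it stands.
- The arm moves only by the tool move_arm, never from a script. Its argument "steps" is a list of rows, each a list of 7 numbers: the shift along the tool's x, y, z in m, then the turn, a rotation vector about the tool's x, y, z in rad, then the opening, from -1 (shut) to 1 (fully open). A call has 1 to 10 rows; each row is the pose to reach, as a shift and turn from the pose commanded when the call began, along the tool's axes at that moment; what a row does not reach only later rows make up. A row lasts 1/10 s, in which the tool goes at most 50 mm and 8.59 degrees, less where a joint would pass 70% of its speed; a pose out of reach is approached as far as the arm can. A call with a gripper value outside its range is refused whole. The fingers move at their own pace and stop on an object; "force" is the grip in N (left out, the last holds). Time passes only in rows, so rows that repeat a pose let the fingers close. It gives the time, the measured TCP pose, the force and the opening at its end, in the units of the state.
- robot.get_obs(): the state, without advancing time (a new reading comes with each control period).
- robot.read_camera(name): name is "scene" or "top" or "wrist"; returns the picture (420x560x3 uint8, red, green, blue); there is no depth.
- robot.calibration(name): a dict with "camera_matrix" (3x3 intrinsics, pixels), "T" (4x4, takes a point from camera to world coordinates). Camera axes: x right, y down, z forward; pixel columns grow to the right and rows downward; lengths in m; the calibration is good to about 2 mm. A picture is of the moment at which its call begins: read the wrist's pose just before it. calibration takes no time and is no camera call; for the wrist camera it gives the pose at the moment of the call.
- robot.hand_in(): hands the job in, once; it reports no verdict.
Trained networks look in the newest picture that a camera, given by its name, has taken for a name from the list of things; names that differ only in an ending like _2 or _b are one class to them, and where a whole thing is asked for, a point or a joint stands for the part that bears it (a point fixed in the world has none). Each returns a list of dicts, best first, with "conf" (0 to 1); they miss things now and then, are a little off and sometimes report something else, mostly with a low value. They report only what shows in the picture. A call takes as long as a camera call. They do not tell look-alikes from the thing itself.
- robot.find_in(camera, name): "bbox" ([left, top, right, bottom] in pixels, round what is visible of it).
The state is a dict: "t": time; "joints": joint angles; "qvel": joint speeds; "joint_efforts": joint torques, N m; "tcp_pos": TCP position; "tool_rot": TCP orientation; "ft_force": force on the tool from outside, world axes, zero at the start; "moment": the same for the moment, N m; "width": finger opening in m.
Only numpy, scipy, OpenCV 4.12 (cv2) and the standard library are available. Lean on these libraries where they do the work, as an engineer would, in place of code of your own. Each camera call takes 0.05 s, during which the arm holds its last target. There are 200 camera calls.

TASK

Hang the hand mirror, the hairbrush and the comb by the openings in their handles on the one hook, largest first: mirror at the back, then brush, then comb, the glass and the bristles facing outward, to the hook's free end. Slide the mirror back along the arm until the red rubber stop just begins to give (a few millimetres, about a centimetre at the very most by the time all three hang), then slide each of the others up snug against the one before, letting go of each before fetching the next. Be gentle with the hook and leave the other things on the table where they are.

Things in the scene. Friction and masses are not known exactly. Their poses are not given: they have to be found in the camera images.
- stand: Fixed dark wood stand bearing a steel hook. Origin: on the table under the front face of its post (24 mm wide, 264 mm high); z up; the hook's arm runs along the stand's -x, roughly towards the robot. Base from x -85 to +45 mm, 130 mm wide, 14 mm high.
- hook_root (a point): Where the hook's arm leaves the post: on the arm's axis, 250 mm above the table. The arm is a straight level square bar 9 mm thick, 130 mm long along the stand's -x; its last 10 mm turn up at about 45 degrees. A thing hanging on it has the centre of its opening 8.5 mm below the arm's axis. Axes as the stand's.
- hook_tip (a point): Centre of the hook's round free end (radius 4.5 mm): 140 mm out from the post, 9 mm above the arm's axis. Axes as the stand's.
- stop (a joint): How far the red rubber stop, a ring 24 mm across and 14 mm long around the arm, has been pushed towards the post, m: 0 at the start, at most 0.020. It gives at about 8 N and stays where left. Its starting place differs each time and is not measured: front face 20 to 66 mm out from the post, to be found by touch.
- mirror_eye (a point): Teal hand mirror, the largest, upright in a slotted rest. Point: centre of the opening through its handle's end (along x), 15 mm wide (y), 26 tall (z), in an eyelet 28 wide, 46 tall, 16 thick: grip it across y. Below: handle 24 wide, then a head 100 wide, 112 tall, 14 thick; underside 205 below this point. z up the handle, -x its front (to the robot at yaw 0).
- brush_eye (a point): Cream hairbrush, middle size, upright in a slotted rest. Point: centre of the opening through its handle's end (along x), 15 mm wide (y), 26 tall (z), in an eyelet 33 wide, 46 tall, 16 thick: grip it across y. Below: handle 26 wide, then a head 64 wide, 95 tall, 14 thick, bristles 14 long on the lower part of -x; underside 170 below this point. z up the handle, -x its front (to the robot at yaw 0).
- comb_eye (a point): Coral comb, the smallest, upright in a slotted rest. Point: centre of the opening through its handle's end (along x), 15 mm wide (y), 26 tall (z), in an eyelet 38 wide, 46 tall, 16 thick: grip it across y. Below: the comb, 52 wide, 10 thick; underside 95 below this point. z up the handle, -x its front (to the robot at yaw 0).
- mirror: The same mirror, about 0.22 kg; origin at the centre of its underside, axes as its eyelet's.
- brush: The same brush, about 0.12 kg; origin at the centre of its underside, axes as its eyelet's.
- comb: The same comb, about 0.05 kg; origin at the centre of its underside, axes as its eyelet's.
- rest_mirror: Fixed pine block 70 x 110 x 40 mm with a slot 26 mm deep, 19 mm wide along its y, in which the mirror stands. Origin: centre of its underside.
- rest_brush: Fixed pine block 70 x 110 x 40 mm with a slot 26 mm deep, 19 mm wide along its y, in which the brush stands. Origin: centre of its underside.
- rest_comb: Fixed pine block 70 x 110 x 70 mm with a slot 26 mm deep, 14 mm wide along its y, in which the comb stands. Origin: centre of its underside.
- coaster: Bystander: round cork coaster, 96 mm across, 6 mm thick, flat on the table. Origin: centre of its underside.
- perfume: Bystander: amber bottle, 44 mm across, 90 mm tall. Origin: centre of its underside.
- cream: Bystander: white jar, 60 mm across, 45 mm tall. Origin: centre of its underside.
- dish: Bystander: blue bowl, 90 mm across, 35 mm tall. Origin: centre of its underside.
- cup: Bystander: white mug, 72 mm across, 75 mm tall. Origin: centre of its underside.
- book: Bystander: blue book lying flat, 130 x 190 x 22 mm. Origin: centre of its underside.
There are look-alikes about, which are no part of the job. Leave any yellow look-alike of the comb alone.

How it is judged:
On the way, in this order (a step that is already met when the one before it is completed fails the run):
1. the mirror hangs on the hook's arm, let go, and has made the red stop give by at least 1 mm (y of mirror_eye in the frame of stand between -0.007 and 0.007 m and z of mirror_eye in the frame of stand between 0.236 and 0.247 m and x of mirror_eye in the frame of stand between -0.13 and 0 m and angle between mirror_eye's own z axis and vertical below 0.15 rad and contact force between the fingers and mirror below 0.2 N and linear speed of mirror below 0.06 m/s and value of joint stop above 0.001 m), for 0.2 s.
2. the brush hangs in front of the mirror, snug against it, let go (y of brush_eye in the frame of stand between -0.007 and 0.007 m and z of brush_eye in the frame of stand between 0.236 and 0.247 m and x of brush_eye in the frame of stand between -0.13 and 0 m and angle between each of brush_eye, mirror_eye's own z axis and vertical below 0.15 rad and contact force between the fingers and brush below 0.2 N and linear speed of each of brush, mirror below 0.06 m/s and x of brush_eye in the frame of mirror_eye between -0.022 and -0.01 m and y of mirror_eye in the frame of stand between -0.007 and 0.007 m and z of mirror_eye in the frame of stand between 0.236 and 0.247 m and x of mirror_eye in the frame of stand between -0.13 and 0 m and contact force between the fingers and mirror below 0.2 N), for 0.2 s.
3. the comb hangs in front of the brush, snug against it, let go (y of comb_eye in the frame of stand between -0.007 and 0.007 m and z of comb_eye in the frame of stand between 0.236 and 0.247 m and x of comb_eye in the frame of stand between -0.13 and 0 m and angle between each of comb_eye, brush_eye, mirror_eye's own z axis and vertical below 0.15 rad and contact force between the fingers and comb below 0.2 N and linear speed of each of comb, brush, mirror below 0.06 m/s and x of comb_eye in the frame of brush_eye between -0.022 and -0.01 m and y of brush_eye in the frame of stand between -0.007 and 0.007 m and z of brush_eye in the frame of stand between 0.236 and 0.247 m and x of brush_eye in the frame of stand between -0.13 and 0 m and contact force between the fingers and brush below 0.2 N and y of mirror_eye in the frame of stand between -0.007 and 0.007 m and z of mirror_eye in the frame of stand between 0.236 and 0.247 m and x of mirror_eye in the frame of stand between -0.13 and 0 m and contact force between the fingers and mirror below 0.2 N), for 0.2 s.
At the end, for the whole second after the job is handed in: Mirror, brush and comb hang upright (within 0.15 rad), let go and at rest, on the hook's arm in this order from the post outward, glass and bristles outward, neighbouring eyelets less than 6 mm apart, the red stop pushed in by 1 to 11 mm (all of step 3 and x of brush_eye in the frame of mirror_eye between -0.022 and -0.01 m and value of joint stop between 0.001 and 0.011 m); the robot touches nothing.
It fails at once if the red stop is shoved more than 11 mm along the arm (value of joint stop above 0.011 m).
It fails at once if the hook stand is pressed with more than 35 N by a thing or the robot (contact force between any of mirror, brush, comb, the arm, the fingers and stand above 35 N).
It fails at once if a bystander is displaced by more than 20 mm (distance of any of coaster, perfume, cream, dish, cup, book from where it was at the start of the episode above 0.02 m).
It fails at once if mirror, brush or comb is dropped or laid down (angle between any of mirror_eye, brush_eye, comb_eye's own z axis and vertical above 0.9 rad).
It also fails if it takes over 72 s, if anything falls off the work surface, if the arm or the gripper's body presses on something with over 40 N, if the wrist force passes 120 N, or if a joint passes its speed limit or range.

## Working session

There is one attempt and no reset: what is moved stays moved. The work goes in short steps, Python scripts to look and compute and a tool call to move; the robot and the scene stay as the last step left them, time stands still between calls to the robot, and variables do not carry over. Pictures are saved under pics/ and viewed, about 8 in all and at most 12, crops included, and the job is handed in when it is done.

Besides the shell and the picture viewer there is one more tool, called after "Request:" by a JSON object that holds its "name" and its "arguments". move_arm: Moves the arm, as the interface text tells. Its arguments: {"type":"object","properties":{"steps":{"type":"array","items":{"type":"array","items":{"type":"number"}}},"force":{"type":"number"}},"required":["steps"]}

```bash
mkdir -p pics
python3 - <<'E'
from cell import robot
import cv2,numpy as np
o=robot.get_obs();print({k:np.round(v,3).tolist() for k,v in o.items()})
for c in ["scene","top"]:
    im=robot.read_camera(c);cv2.imwrite(f"pics/{c}0.png",im[:,:,::-1])
    k=robot.calibration(c);print(c,np.round(k["camera_matrix"],1).tolist(),np.round(k["T"],4).tolist())
    for n in ["stand","hook_tip","stop","mirror_eye","brush_eye","comb_eye","rest_mirror","rest_brush","rest_comb","mirror","brush","comb"]:
        print(n,[(np.round(d["bbox"]).tolist(),round(d["conf"],2)) for d in robot.find_in(c,n)[:3]])
E
```

```text
{'t': 0.0, 'joints': [-1.254, 0.69, -0.195, 1.566, 0.157, 0.902, -0.215], 'qvel': [0.002, 0.0, 0.002, -0.001, -0.0, -0.001, -0.001], 'joint_efforts': [0.0, -53.961, -1.266, -15.854, 0.009, 0.009, 0.0], 'tcp_pos': [0.174, 0.6, 0.23], 'tool_rot': [0.8, 0.6, -0.001, 0.001], 'ft_force': [0.053, -0.569, -0.002], 'moment': [0.014, 0.003, -0.008], 'width': 0.085}
scene [[474.4, 0.0, 279.4], [0.0, 474.4, 205.7], [0.0, 0.0, 1.0]] [[0.8175, 0.4577, -0.3495, 1.0131], [0.5757, -0.6656, 0.475, -0.5382], [-0.0152, -0.5895, -0.8076, 1.247], [0.0, 0.0, 0.0, 1.0]]
stand [([262.0, 197.0, 326.0, 291.0], 0.95), ([184.0, 253.0, 196.0, 288.0], 0.47)]
hook_tip [([262.0, 198.0, 329.0, 291.0], 0.74)]
stop [([287.0, 206.0, 298.0, 220.0], 0.53)]
mirror_eye [([195.0, 304.0, 229.0, 360.0], 0.58)]
brush_eye [([304.0, 133.0, 320.0, 180.0], 0.56), ([289.0, 320.0, 302.0, 342.0], 0.18)]
comb_eye [([160.0, 241.0, 183.0, 265.0], 0.83), ([184.0, 256.0, 198.0, 291.0], 0.55)]
rest_mirror [([192.0, 328.0, 240.0, 370.0], 0.91), ([290.0, 209.0, 294.0, 217.0], 0.21)]
rest_brush [([289.0, 165.0, 325.0, 198.0], 0.68), ([187.0, 
[... 619 characters left out ...]
.0, 159.0, 316.0, 210.0], 0.83)]
stop []
mirror_eye [([380.0, 187.0, 418.0, 210.0], 0.68)]
brush_eye [([195.0, 226.0, 227.0, 239.0], 0.77)]
comb_eye [([356.0, 247.0, 380.0, 254.0], 0.62)]
rest_mirror [([376.0, 197.0, 414.0, 220.0], 0.84), ([195.0, 224.0, 232.0, 248.0], 0.42)]
rest_brush [([193.0, 224.0, 234.0, 248.0], 0.86), ([359.0, 246.0, 377.0, 256.0], 0.29)]
rest_comb [([349.0, 235.0, 390.0, 267.0], 0.77)]
mirror [([381.0, 189.0, 417.0, 210.0], 0.75), ([192.0, 223.0, 232.0, 245.0], 0.39)]
brush [([196.0, 223.0, 224.0, 241.0], 0.59), ([378.0, 191.0, 415.0, 212.0], 0.23)]
comb [([279.0, 160.0, 317.0, 213.0], 0.69), ([354.0, 282.0, 366.0, 289.0], 0.66), ([360.0, 245.0, 377.0, 256.0], 0.53)]
```

Run:
```python
import cv2
s=cv2.imread("pics/scene0.png");t=cv2.imread("pics/top0.png")
cv2.imwrite("pics/s1.png",cv2.resize(s[110:390,130:350],None,fx=2.14,fy=2.14,interpolation=cv2.INTER_CUBIC)[:600])
cv2.imwrite("pics/t1.png",cv2.resize(t[130:310,170:430],None,fx=3,fy=3,interpolation=cv2.INTER_CUBIC))
```

```text
(no output)
```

View pics/s1.png

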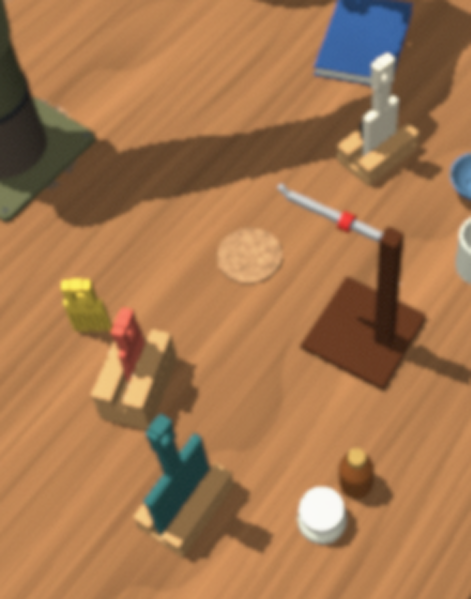

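View pics/t1.png

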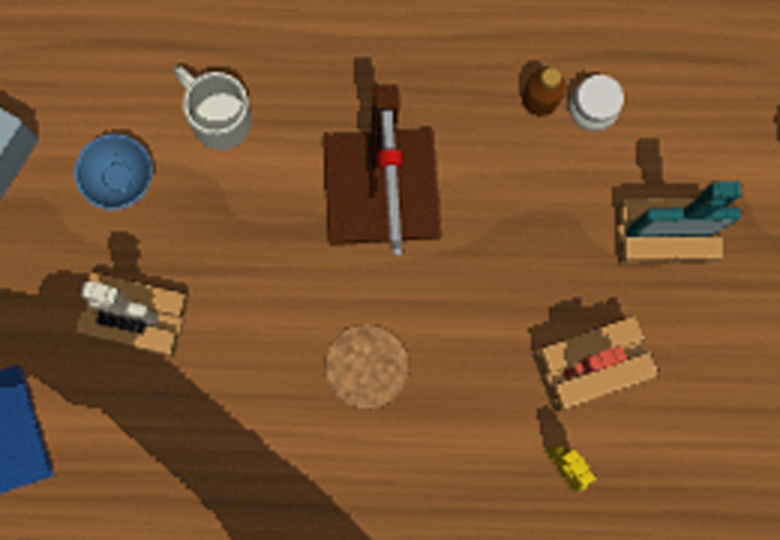

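The candidates for the comb are the coral one in the pine rest (top pixel 374,249) and the yellow one standing free (top pixel 361,286). The coral one fits, and the enlarged crop confirms it. I can see only one mirror, teal at (411,197), and one brush, cream at (202,228).

```bash
cat > h.py <<'E'
from cell import robot
import cv2,numpy as np
def ray(c,uv,cal=None):
    k=cal or robot.calibration(c);K=k["camera_matrix"];T=np.array(k["T"])
    d=T[:3,:3]@np.linalg.solve(K,[uv[0],uv[1],1]);return T[:3,3],d/np.linalg.norm(d)
def plane(c,uv,z,cal=None):
    o,d=ray(c,uv,cal);return o+d*(z-o[2])/d[2]
def tri(*rs):
    A=sum(np.eye(3)-np.outer(d,d) for o,d in rs);b=sum((np.eye(3)-np.outer(d,d))@o for o,d in rs)
    p=np.linalg.solve(A,b);return p,[float(np.linalg.norm(np.cross(p-o,d))) for o,d in rs]
E
python3 - <<'E'
from h import *
P={"tip":((302.7,213.3),(261.8,197.9)),"root":((298.7,167.3),(309,221.2)),"mir":((411.7,196.7),(205.7,311)),"bru":((202.3,227.7),(309,141.8)),"comb":((374,249),(188.4,261.9))}
for n,(a,b) in P.items():
    p,e=tri(ray("top",a),ray("scene",b));print(n,p.round(3),np.round(e,4))
a,b=plane("top",P["tip"][0],.259),plane("top",P["root"][0],.25);print(a.round(4),b.round(4),np.linalg.norm(a-b),np.arctan2(*(b-a)[1::-1]))
t=lambda x,y:(170+x/3,130+y/3)
# rest front top edges (crop px) -> y-axis dir
for n,z,p,q in [("mir",.04,(626,239),(722,237)),("bru",.04,(78,328),(172,356)),("comb",.07,(560,408),(658,372))]:
    p,q=plane("top",t(*p),z),plane("top",t(*q),z);d=p-q;print(n,p.round(3),q.round(3),np.linalg.norm(d),"yaw",np.arctan2(-d[0],d[1]))
from scipy.spatial.transform import Rotation as R
print(R.from_quat(robot.get_obs()["tool_rot"]).as_matrix().round(3))
E
```

```text
tip [0.532 0.036 0.258] [0.0021 0.0021]
root [0.67  0.05  0.249] [0.002 0.002]
mir [ 0.599 -0.283  0.223] [0.0063 0.0063]
bru [0.49  0.333 0.188] [0.0003 0.0003]
comb [ 0.446 -0.185  0.157] [0.0046 0.0046]
[0.5302 0.0346 0.259 ] [0.6683 0.0486 0.25  ] 0.13909605946138648 0.10108872595466363
mir [ 0.588 -0.23   0.04 ] [ 0.593 -0.338  0.04 ] 0.10785173409078624 yaw 0.048376010006928406
bru [0.47  0.381 0.04 ] [0.442 0.274 0.04 ] 0.11032612534181345 yaw -0.25924981928860835
comb [ 0.395 -0.151  0.07 ] [ 0.437 -0.257  0.07 ] 0.11376021509867117 yaw 0.3752604869830304
[[ 0.279  0.96   0.   ]
 [ 0.96  -0.279  0.   ]
 [ 0.     0.    -1.   ]]
```

Request:
{"name": "move_arm", "arguments": {"steps": [[0,0,-0.05,0,0,0,1],[-0.05,0.04,-0.1,0,0,-0.1,1],[-0.1,0.08,-0.14,0,0,-0.2,1],[-0.37,0.34,-0.19,0,0,-0.33,1],[-0.37,0.34,-0.19,0,0,-0.33,1],[-0.37,0.34,-0.19,0,0,-0.33,1],[-0.37,0.34,-0.19,0,0,-0.33,1],[-0.37,0.34,-0.19,0,0,-0.33,1],[-0.37,0.34,-0.19,0,0,-0.33,1],[-0.37,0.34,-0.19,0,0,-0.33,1]]}}

```text
t: 2.3
tcp_pos: [0.3626, 0.2176, 0.4069]
tool_rot: [0.69, 0.724, 0.0, 0.0]
ft_force: [0.4, 0.4, -0.6]
width: 0.0856
```

Run:
```python
from h import *
from scipy.spatial.transform import Rotation as R
o=robot.get_obs();M=R.from_quat(o["tool_rot"]).as_matrix();k=robot.calibration("wrist");T=np.array(k["T"])
print(o["t"],np.round(o["tcp_pos"],4),M.round(3));print("cam in tool",(M.T@(T[:3,3]-o["tcp_pos"])).round(4),(M.T@T[:3,:3]).round(3),k["camera_matrix"])
```

```text
2.3 [0.3626 0.2176 0.4069] [[-0.047  0.999  0.001]
 [ 0.999  0.047  0.001]
 [ 0.     0.001 -1.   ]]
cam in tool [-1.000e-04 -7.200e-02 -1.433e-01] [[ 1.    -0.001  0.   ]
 [ 0.001  0.959  0.283]
 [-0.    -0.283  0.959]] [[363.56107288   0.         280.675272  ]
 [  0.         363.56107288 203.70644477]
 [  0.           0.           1.        ]]
```

Request:
{"name": "move_arm", "arguments": {"steps": [[-0.5,0.16,0.0,0,0,0,1],[-0.5,0.16,0.0,0,0,0,1],[-0.5,0.16,0.0,0,0,0,1],[-0.5,0.16,0.0,0,0,0,1],[-0.5,0.16,0.0,0,0,0,1],[-0.5,0.16,0.04,0,0,0,1],[-0.5,0.16,0.04,0,0,0,1],[-0.5,0.16,0.04,0,0,0,1],[-0.5,0.16,0.04,0,0,0,1],[-0.5,0.16,0.04,0,0,0,1]]}}

```text
t: 3.3
tcp_pos: [0.5362, -0.2484, 0.37]
tool_rot: [0.69, 0.724, 0.0, 0.0]
ft_force: [1.7, 0.6, -0.3]
width: 0.0854
```

Run:
```python
from h import *
im=robot.read_camera("wrist");cv2.imwrite("pics/w1.png",im[:,:,::-1])
o=robot.get_obs();print(np.round(o["tcp_pos"],4),np.round(o["tool_rot"],3))
for n in ["mirror_eye","mirror","rest_mirror"]: print(n,[(np.round(d["bbox"]).tolist(),round(d["conf"],2)) for d in robot.find_in("wrist",n)[:2]])
```

```text
[ 0.5363 -0.2586  0.3678] [ 0.694  0.72  -0.003  0.002]
mirror_eye [([202.0, 192.0, 291.0, 282.0], 0.97)]
mirror [([204.0, 194.0, 293.0, 279.0], 0.57)]
rest_mirror [([209.0, 172.0, 293.0, 226.0], 0.91)]
```

View pics/w1.png

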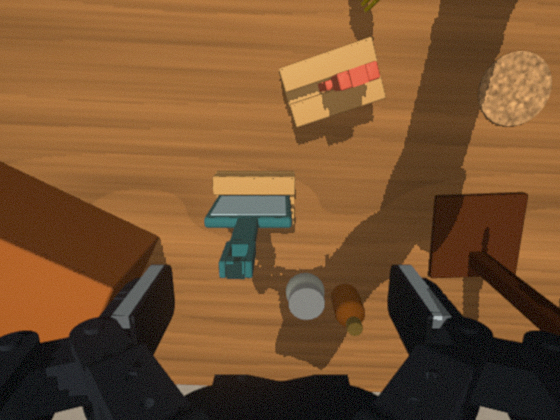

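View pics/top0.png

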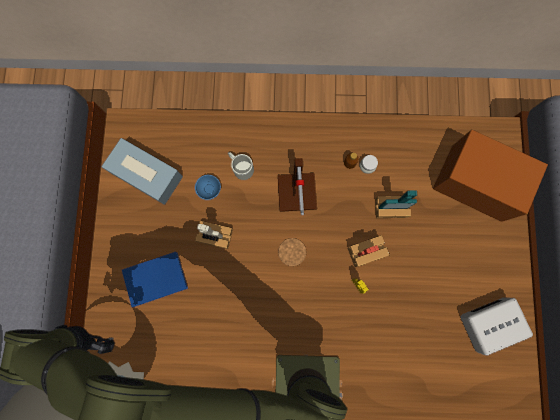

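Run:
```python
from h import *
cal=robot.calibration("wrist")
im=cv2.cvtColor(cv2.imread("pics/w1.png"),cv2.COLOR_BGR2HSV)
m=cv2.inRange(im,(82,80,20),(100,255,255));m[:, :190]=0;m[:,310:]=0;m[:150]=0;m[300:]=0
ys,xs=np.nonzero(m);print(xs.min(),xs.max(),ys.min(),ys.max())
for y in range(186,284,4):
    r=xs[ys==y]; 
    if len(r): print(y,r.min(),r.max(),len(r))
print("box corner",[plane("wrist",(160,238),z).round(3) for z in (0,.1,.2,.3)])
print("rest front", plane("wrist",(214,193),.04).round(4),plane("wrist",(295,195),.04).round(4))
print("eyelet top", plane("wrist",(222,258),.242).round(4),plane("wrist",(250,258),.242).round(4))
```

```text
205 290 200 277
214 209 209 1
218 205 290 76
222 205 290 75
226 207 289 65
230 236 253 6
234 233 251 9
238 232 252 10
242 230 253 10
246 227 252 22
250 225 253 22
254 224 251 19
258 223 250 8
262 220 251 27
266 220 251 16
270 220 251 18
274 220 251 20
box corner [array([ 0.676, -0.423,  0.   ]), array([ 0.635, -0.39 ,  0.1  ]), array([ 0.593, -0.356,  0.2  ]), array([ 0.552, -0.322,  0.3  ])]
rest front [ 0.5912 -0.3343  0.04  ] [ 0.5893 -0.2254  0.04  ]
eyelet top [ 0.5911 -0.2925  0.242 ] [ 0.5901 -0.2698  0.242 ]
```

```bash
python3 - <<'E'
from h import *
for uv in [(219.5,277.5),(251.5,277.5),(219.5,262),(251.5,262)]: print(uv,plane("wrist",uv,.242).round(4))
for uv in [(205,217),(291,217)]: print("head shoulder?",uv,plane("wrist",uv,.126).round(4))
for uv in [(214,176),(295,176)]: print("rest front",plane("wrist",uv,.04).round(4))
p,e=tri(ray("wrist",(160,238)),ray("top",(432,187)));print("box",p.round(3),e)
print(np.round(robot.get_obs()["tcp_pos"],4))
E
python3 - <<'E'
import cv2
im=cv2.imread("pics/w1.png");cv2.imwrite("pics/w1c.png",cv2.resize(im[165:290,190:310],None,fx=4.8,fy=4.8,interpolation=cv2.INTER_CUBIC))
E
```

```text
(219.5, 277.5) [ 0.6087 -0.2946  0.242 ]
(251.5, 277.5) [ 0.6076 -0.2682  0.242 ]
(219.5, 262) [ 0.5947 -0.2946  0.242 ]
(251.5, 262) [ 0.5936 -0.2685  0.242 ]
head shoulder? (205, 217) [ 0.5963 -0.3294  0.126 ]
head shoulder? (291, 217) [ 0.5921 -0.2331  0.126 ]
rest front [ 0.5679 -0.3341  0.04  ]
rest front [ 0.5632 -0.2268  0.04  ]
box [ 0.687 -0.434 -0.026] [0.0016406059177494709, 0.0016406059177493854]
[ 0.5355 -0.2474  0.3694]
```

View pics/w1c.png

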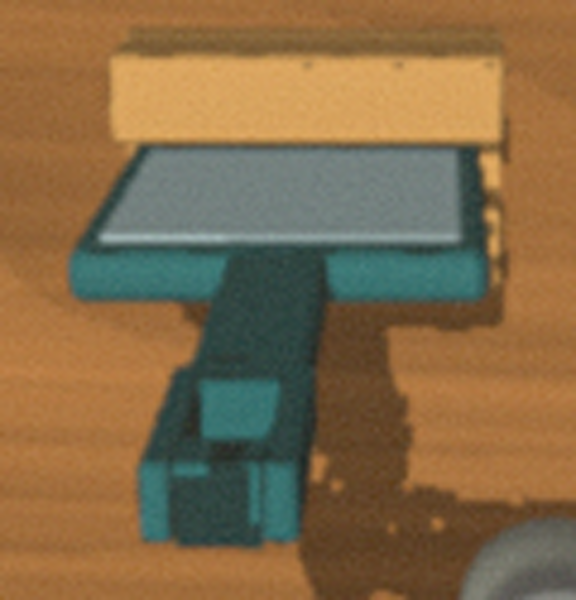

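```bash
cat >> h.py <<'E'
def shot(f,lo,hi,roi):
    c=robot.calibration("wrist");im=robot.read_camera("wrist");cv2.imwrite(f,im[:,:,::-1])
    m=cv2.inRange(cv2.cvtColor(im,cv2.COLOR_RGB2HSV),lo,hi);k=np.zeros_like(m);x0,y0,x1,y1=roi;k[y0:y1,x0:x1]=1;m=m*k
    return c,im,m
def rows(m,step=3):
    for y in np.nonzero(m.any(1))[0][::step]:
        x=np.nonzero(m[y])[0];print(y,x.min(),x.max(),len(x),end=" | ")
    print()
E
python3 - <<'E'
from h import *
c,im,m=shot("pics/w2.png",(80,60,15),(102,255,255),(170,150,320,300))
rows(m);ys=np.nonzero(m.any(1))[0];b=ys.max();x=np.nonzero(m[b-9:b-2].any(0))[0]
l,r=x.min()-.5,x.max()+.5
for uv in [(l,b+.5),(r,b+.5)]: print(uv,plane("wrist",uv,.242,c).round(4))
print(np.round(robot.get_obs()["tcp_pos"],4),np.round(c["T"],4)[:3,3])
E
```

```text
198 219 286 3 | 201 286 287 2 | 204 215 286 2 | 207 213 288 2 | 210 211 287 2 | 213 209 288 3 | 216 207 288 6 | 219 204 289 84 | 222 204 289 83 | 225 204 289 84 | 228 209 287 67 | 231 234 253 18 | 234 233 253 21 | 237 232 252 20 | 240 231 252 19 | 243 229 253 22 | 246 226 253 27 | 249 225 252 26 | 252 223 251 26 | 255 222 251 24 | 258 221 249 26 | 261 220 249 14 | 264 218 251 34 | 267 218 251 33 | 270 218 251 33 | 273 219 250 32 | 276 219 250 28 | 279 227 242 15 | 
(np.float64(217.5), np.float64(279.5)) [ 0.6106 -0.2963  0.242 ]
(np.float64(251.5), np.float64(279.5)) [ 0.6094 -0.2682  0.242 ]
[ 0.5357 -0.2458  0.3699] [ 0.4638 -0.2509  0.5128]
```

Request:
{"name": "move_arm", "arguments": {"steps": [[-0.039,0.0645,0.05,0,0,0,1],[-0.039,0.0645,0.08,0,0,0,1],[-0.039,0.0645,0.08,0,0,0,1],[-0.039,0.0645,0.11,0,0,0,1],[-0.039,0.0645,0.14,0,0,0,1],[-0.039,0.0645,0.17,0,0,0,1],[-0.039,0.0645,0.17,0,0,0,1],[-0.039,0.0645,0.17,0,0,0,1]]}}

```text
t: 4.35
tcp_pos: [0.6026, -0.2813, 0.2017]
tool_rot: [0.69, 0.724, 0.0, 0.0]
ft_force: [0.8, -0.3, 0.9]
width: 0.0858
```

Run:
```python
from h import *
im=robot.read_camera("wrist");cv2.imwrite("pics/w3.png",im[:,:,::-1])
o=robot.get_obs();print(o["t"],np.round(o["tcp_pos"],4),np.round(o["tool_rot"],3),np.round(o["ft_force"],2))
```

```text
4.4 [ 0.6034 -0.282   0.2026] [0.69  0.724 0.001 0.001] [-0.08 -0.99  0.69]
```

View pics/w3.png

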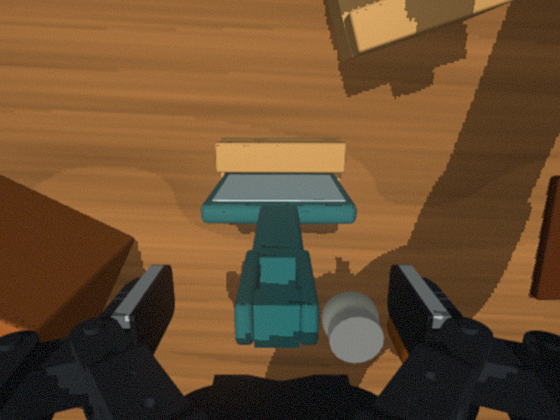

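Request:
{"name": "move_arm", "arguments": {"force": 40, "steps": [[0,0,0,0,0,0,-0.6],[0,0,0,0,0,0,-0.6],[0,0,0,0,0,0,-0.6],[0,0,0,0,0,0,-0.6],[0,0,0,0,0,0,-0.6],[0,0,0,0,0,0,-0.6]]}}

```text
t: 5.0
tcp_pos: [0.6025, -0.2828, 0.2008]
tool_rot: [0.69, 0.724, 0.0, 0.001]
ft_force: [-0.6, -0.3, 3.0]
width: 0.0276
```

Request:
{"name": "move_arm", "arguments": {"steps": [[0,0,-0.02,0,0,0,-0.6],[0,0,-0.05,0,0,0,-0.6],[0,0,-0.09,0,0,0,-0.6],[0,-0.01,-0.13,0,0,0,-0.6],[0.03,-0.05,-0.15,0,0,-0.02,-0.6],[0.07,-0.08,-0.16,0,0,-0.053,-0.6],[0.11,-0.1,-0.16,0,0,-0.053,-0.6],[0.15,-0.1,-0.16,0,0,-0.053,-0.6],[0.19,-0.1,-0.16,0,0,-0.053,-0.6],[0.23,-0.1,-0.16,0,0,-0.053,-0.6]]}}

```text
t: 6.0
tcp_pos: [0.4903, -0.0559, 0.3599]
tool_rot: [0.671, 0.742, -0.0, -0.001]
ft_force: [0.6, -0.5, -1.9]
width: 0.0273
```

Request:
{"name": "move_arm", "arguments": {"steps": [[0.03,0.0,0,0,0,0,-0.6],[0.06,-0.01,0,0,0,0,-0.6],[0.085,-0.01,0,0,0,0,-0.6],[0.088,-0.01,0.03,0,0,0,-0.6],[0.088,-0.01,0.06,0,0,0,-0.6],[0.088,-0.01,0.08,0,0,0,-0.6],[0.088,-0.01,0.09,0,0,0,-0.6],[0.088,-0.01,0.09,0,0,0,-0.6]]}}

```text
t: 6.8
tcp_pos: [0.4715, 0.029, 0.269]
tool_rot: [0.671, 0.742, -0.001, -0.001]
ft_force: [0.0, -0.7, -1.8]
width: 0.027
```

Run:
```python
from h import *
o=robot.get_obs();c=robot.calibration("wrist");im=robot.read_camera("wrist");t=robot.read_camera("top")
print(o["t"],np.round(o["tcp_pos"],4),np.round(o["tool_rot"],4),o["width"],np.round(o["ft_force"],2))
np.savez("w4.npz",**c)
a=cv2.resize(im[200:420,140:440],(600,440),interpolation=cv2.INTER_CUBIC)
b=cv2.resize(t[150:240,250:340],(440,440),interpolation=cv2.INTER_CUBIC)[:, 110:330]
cv2.imwrite("pics/w4.png",np.hstack([im[:,:,::-1]]));cv2.imwrite("pics/t4.png",t[:,:,::-1]);cv2.imwrite("pics/w4c.png",np.hstack([a,b])[:,:800,::-1])
```

```text
6.8 [0.4715 0.029  0.269 ] [ 0.6708  0.7416 -0.0013 -0.0012] 0.027047286083695842 [ 0.02 -0.67 -1.81]
```

View pics/w4c.png

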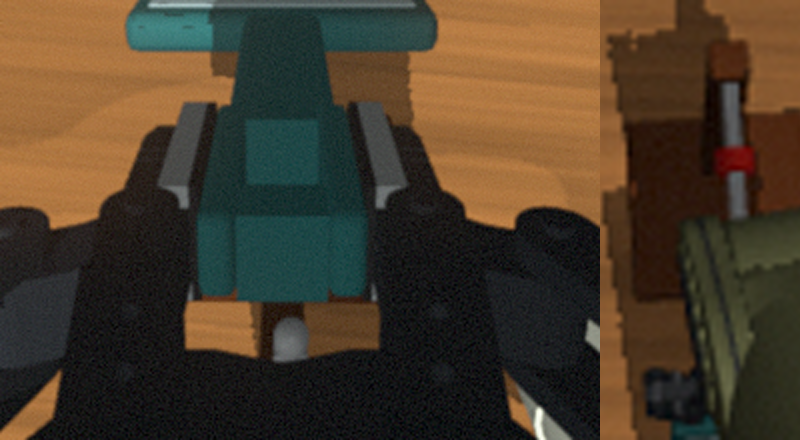

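Request:
{"name": "move_arm", "arguments": {"steps": [[0.0018,0.01,0.02,0,0,0,-0.6],[0.0018,0.02,0.033,0,0,0,-0.6],[0.0018,0.03,0.033,0,0,0,-0.6],[0.0018,0.035,0.033,0,0,0,-0.6],[0.0018,0.035,0.033,0,0,0,-0.6],[0.0018,0.035,0.033,0,0,0,-0.6]]}}

```text
t: 7.5
tcp_pos: [0.5074, 0.0344, 0.238]
tool_rot: [0.671, 0.742, 0.0, 0.0]
ft_force: [-0.8, 0.5, -2.0]
width: 0.0274
```

Run:
```python
from h import *
o=robot.get_obs();c=robot.calibration("wrist");im=robot.read_camera("wrist")
print(o["t"],np.round(o["tcp_pos"],4),np.round(o["tool_rot"],4),np.round(o["ft_force"],2))
cv2.imwrite("pics/w5c.png",cv2.resize(im[240:420,180:380],(600,540),interpolation=cv2.INTER_CUBIC)[:,:,::-1])
```

```text
7.5 [0.5074 0.0344 0.238 ] [6.709e-01 7.416e-01 4.000e-04 3.000e-04] [-0.81  0.45 -2.02]
```

View pics/w5c.png

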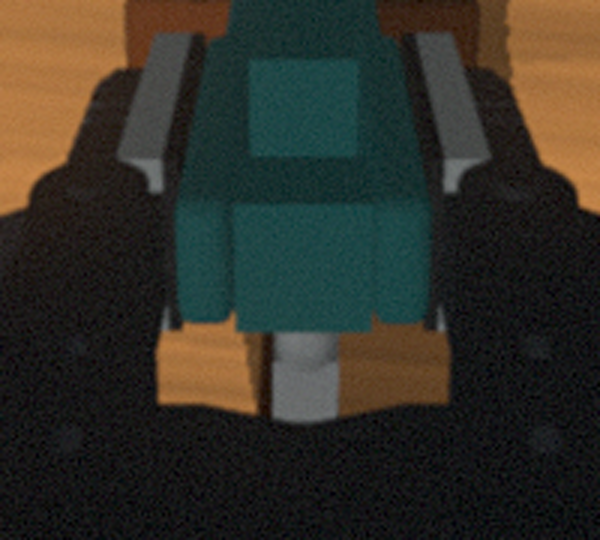

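Request:
{"name": "move_arm", "arguments": {"steps": [[0.0003,0.008,0.0015,0,0,0,-0.6],[0.0003,0.016,0.0015,0,0,0,-0.6],[0.0003,0.024,0.0015,0,0,0,-0.6],[0.0003,0.032,0.0015,0,0,0,-0.6],[0.0003,0.04,0.0015,0,0,0,-0.6],[0.0003,0.048,0.0015,0,0,0,-0.6],[0.0003,0.05,0.0015,0,0,0,-0.6]]}}

```text
t: 8.25
tcp_pos: [0.5582, 0.0399, 0.2356]
tool_rot: [0.671, 0.742, 0.0, 0.0]
ft_force: [0.2, -0.7, -2.3]
width: 0.0279
```

Request:
{"name": "move_arm", "arguments": {"steps": [[0,0.006,0.006,0,0,0,-0.6],[0,0.014,0.01,0,0,0,-0.6],[0,0.022,0.01,0,0,0,-0.6],[0,0.03,0.01,0,0,0,-0.6],[0,0.036,0.01,0,0,0,-0.6],[0,0.036,0.01,0,0,0,-0.6]]}}

```text
t: 8.85
tcp_pos: [0.5939, 0.0435, 0.2258]
tool_rot: [0.671, 0.742, 0.001, 0.0]
ft_force: [-0.2, -0.1, -2.3]
width: 0.0277
```

Request:
{"name": "move_arm", "arguments": {"steps": [[0,0.002,0,0,0,0,-0.6],[0,0.004,0,0,0,0,-0.6],[0,0.006,0,0,0,0,-0.6],[0,0.007,0,0,0,0,-0.6]]}}

```text
t: 9.25
tcp_pos: [0.5999, 0.0441, 0.2258]
tool_rot: [0.671, 0.742, 0.0, 0.0]
ft_force: [0.8, -0.0, -2.5]
width: 0.0276
```

Request:
{"name": "move_arm", "arguments": {"steps": [[0,0.0015,0,0,0,0,-0.6],[0,0.003,0,0,0,0,-0.6],[0,0.004,0,0,0,0,-0.6]]}}

```text
t: 9.55
tcp_pos: [0.6039, 0.0444, 0.2257]
tool_rot: [0.671, 0.742, 0.0, 0.0]
ft_force: [-0.2, 0.3, -2.5]
width: 0.0273
```

Request:
{"name": "move_arm", "arguments": {"steps": [[0,0.001,0,0,0,0,-0.6],[0,0.002,0,0,0,0,-0.6],[0,0.003,0,0,0,0,-0.6]]}}

```text
t: 9.85
tcp_pos: [0.606, 0.0447, 0.2256]
tool_rot: [0.671, 0.742, -0.001, -0.001]
ft_force: [-3.6, 0.3, -0.0]
width: 0.0276
```

Request:
{"name": "move_arm", "arguments": {"steps": [[0,0.001,0,0,0,0,-0.6],[0,0.002,0,0,0,0,-0.6],[0,0.003,0,0,0,0,-0.6]]}}

```text
t: 10.15
tcp_pos: [0.6064, 0.0447, 0.2252]
tool_rot: [0.671, 0.742, -0.003, -0.002]
ft_force: [-8.2, -0.8, 2.5]
width: 0.0275
```

Request:
{"name": "move_arm", "arguments": {"steps": [[0,0.001,0,0,0,0,-0.6],[0,0.002,0,0,0,0,-0.6],[0,0.002,0,0,0,0,-0.6]]}}

```text
t: 10.45
tcp_pos: [0.6084, 0.0448, 0.2252]
tool_rot: [0.671, 0.742, -0.003, -0.002]
ft_force: [-7.8, 0.4, 2.3]
width: 0.0275
```

Request:
{"name": "move_arm", "arguments": {"steps": [[0,0.001,0,0,0,0,-0.6],[0,0.002,0,0,0,0,-0.6],[0,0.002,0,0,0,0,-0.6],[0,0.0,0,0,0,0,-0.6],[0,-0.001,0.001,0,0,0,-0.6],[0,-0.001,0.002,0,0,0,-0.6],[0,-0.001,0.002,0,0,0,-0.6]]}}

```text
t: 11.15
tcp_pos: [0.6105, 0.0451, 0.2236]
tool_rot: [0.671, 0.742, -0.0, -0.0]
ft_force: [-3.3, -0.2, -0.7]
width: 0.0279
```

Request:
{"name": "move_arm", "arguments": {"steps": [[0,0,0,0,0,0,-0.2],[0,0,0,0,0,0,0.0],[0,0,0,0,0,0,0.6],[0,0,0,0,0,0,1],[0,0,0,0,0,0,1]]}}

```text
t: 11.65
tcp_pos: [0.611, 0.0452, 0.2239]
tool_rot: [0.671, 0.742, 0.0, 0.0]
ft_force: [0.5, 0.1, -0.2]
width: 0.0836
```

Run:
```python
from h import *
o=robot.get_obs();c=robot.calibration("wrist");im=robot.read_camera("wrist")
print(o["t"],np.round(o["tcp_pos"],4),o["width"],np.round(o["ft_force"],2))
cv2.imwrite("pics/w6c.png",np.hstack([cv2.resize(im[180:420,100:460],(600,400),interpolation=cv2.INTER_CUBIC)])[:,:,::-1])
```

```text
11.65 [0.611  0.0452 0.2239] 0.08362910653084274 [ 0.48  0.06 -0.19]
```

View pics/w6c.png

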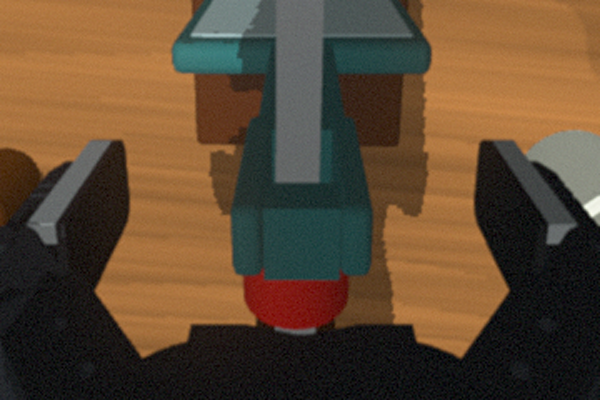

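Request:
{"name": "move_arm", "arguments": {"steps": [[0,0,-0.02,0,0,0,1],[0,0,-0.07,0,0,0,1],[0,0,-0.12,0,0,0,1],[0.04,-0.02,-0.14,0,0,0.05,1],[0.08,-0.05,-0.14,0,0,0.15,1],[0.12,-0.07,-0.14,0,0,0.25,1],[0.16,-0.09,-0.14,0,0,0.359,1],[0.2,-0.11,-0.14,0,0,0.359,1],[0.24,-0.13,-0.12,0,0,0.359,1],[0.28,-0.15,-0.11,0,0,0.359,1]]}}

```text
t: 12.7
tcp_pos: [0.432, 0.3099, 0.3331]
tool_rot: [0.792, 0.61, -0.0, -0.0]
ft_force: [0.7, 0.8, -0.3]
width: 0.0854
```

Run:
```python
from h import *
from scipy.spatial.transform import Rotation as R
o=robot.get_obs();M=R.from_quat(o["tool_rot"]).as_matrix()
print(o["t"],np.round(o["tcp_pos"],4),M.round(3)[:2,0],"go",(M.T@(np.array([.427,.350,.335])-o["tcp_pos"])).round(4))
im=robot.read_camera("top")
k=robot.calibration("top");T=np.array(k["T"])
cv2.imwrite("pics/t6.png",im[:,:,::-1])
```

```text
12.7 [0.432  0.3099 0.3331] [0.256 0.967] go [ 0.0375 -0.0151 -0.0019]
```

Request:
{"name": "move_arm", "arguments": {"steps": [[0.035,-0.014,0,0,0,0,1],[0.035,-0.014,0,0,0,0,1],[0.035,-0.014,0,0,0,0,1]]}}

```text
t: 13.05
tcp_pos: [0.4286, 0.3467, 0.3337]
tool_rot: [0.792, 0.611, 0.0, -0.0]
ft_force: [0.7, -0.4, -0.2]
width: 0.0853
```

Run:
```python
from h import *
o=robot.get_obs();print(np.round(o["tcp_pos"],4))
c,im,m=shot("pics/w7.png",(0,0,120),(180,70,255),(170,120,400,330))
rows(m,4)
print([(np.round(d["bbox"]).tolist(),round(d["conf"],2)) for n in ["brush_eye","rest_brush"] for d in robot.find_in("wrist",n)[:1]])
cv2.imwrite("pics/w7c.png",cv2.resize(im[120:340,170:400],(690,600),interpolation=cv2.INTER_CUBIC)[:,:,::-1])
```

```text
[0.4286 0.3467 0.3337]
202 294 294 1 | 207 256 303 9 | 211 255 304 22 | 215 253 305 53 | 219 253 306 54 | 223 252 308 57 | 227 251 309 57 | 231 251 307 55 | 235 267 290 24 | 239 267 290 22 | 243 262 295 34 | 247 261 295 34 | 251 268 296 27 | 255 272 297 26 | 259 270 297 28 | 263 261 299 36 | 267 260 299 39 | 271 260 299 39 | 275 260 298 38 | 279 271 281 8 | 
[([234.0, 177.0, 324.0, 237.0], 0.58)]
```

View pics/w7c.png

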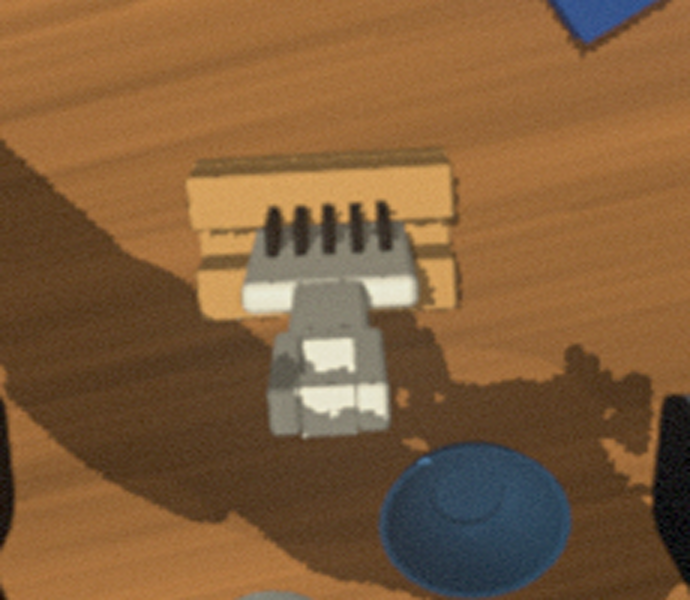

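Request:
{"name": "move_arm", "arguments": {"steps": [[-0.001,0.04,0.03,0,0,-0.05,1],[-0.001,0.064,0.06,0,0,-0.05,1],[-0.001,0.064,0.08,0,0,-0.05,1],[-0.001,0.064,0.12,0,0,-0.05,1],[-0.001,0.064,0.15,0,0,-0.05,1],[-0.001,0.064,0.168,0,0,-0.05,1],[-0.001,0.064,0.168,0,0,-0.05,1],[-0.001,0.064,0.168,0,0,-0.05,1]]}}

```text
t: 14.0
tcp_pos: [0.4912, 0.3281, 0.1663]
tool_rot: [0.777, 0.629, 0.0, 0.0]
ft_force: [0.8, 1.3, 0.7]
width: 0.0851
```

Run:
```python
from h import *
o=robot.get_obs();print(o["t"],np.round(o["tcp_pos"],4),np.round(o["ft_force"],2))
c,im,m=shot("pics/w8.png",(0,0,60),(180,90,255),(190,150,370,365))
rows(m,6)
```

```text
14.0 [0.4912 0.3281 0.1663] [0.83 1.3  0.74]
174 298 298 1 | 183 243 321 43 | 189 241 323 48 | 195 238 326 63 | 201 235 329 95 | 207 233 332 100 | 213 230 335 106 | 219 229 336 108 | 225 229 335 107 | 231 231 332 102 | 237 257 309 53 | 243 256 310 55 | 249 247 320 74 | 255 245 321 77 | 261 243 323 81 | 267 241 324 84 | 273 240 326 87 | 279 239 327 89 | 285 237 329 93 | 291 236 331 96 | 297 235 332 98 | 303 233 334 102 | 309 233 334 102 | 315 233 335 103 | 321 233 334 102 | 327 234 334 101 | 333 234 334 101 | 339 235 332 98 | 345 261 309 49 | 351 299 311 7 | 357 298 307 4 | 363 299 316 3 |
```

Request:
{"name": "move_arm", "arguments": {"force": 30, "steps": [[0.001,0,0,0,0,0,-0.5],[0.001,0,0,0,0,0,-0.5],[0.001,0,0,0,0,0,-0.5],[0.001,0,0,0,0,0,-0.5],[0.001,0,0,0,0,0,-0.5],[0.001,0,0,0,0,0,-0.5]]}}

```text
t: 14.65
tcp_pos: [0.4909, 0.3298, 0.1663]
tool_rot: [0.777, 0.63, 0.0, 0.0]
ft_force: [-0.3, -1.1, 6.2]
width: 0.0328
```

Request:
{"name": "move_arm", "arguments": {"steps": [[0,0,-0.03,0,0,0,-0.5],[0,0,-0.08,0,0,0,-0.5],[-0.03,0,-0.12,0,0,-0.05,-0.5],[-0.07,0.01,-0.13,0,0,-0.15,-0.5],[-0.11,0.02,-0.13,0,0,-0.25,-0.5],[-0.15,0.02,-0.13,0,0,-0.31,-0.5],[-0.19,0.03,-0.13,0,0,-0.31,-0.5],[-0.23,0.04,-0.13,0,0,-0.31,-0.5],[-0.26,0.05,-0.12,0,0,-0.31,-0.5],[-0.28,0.056,-0.1,0,0,-0.31,-0.5]]}}

```text
t: 15.65
tcp_pos: [0.4883, 0.0412, 0.2662]
tool_rot: [0.672, 0.741, 0.001, 0.001]
ft_force: [0.9, 0.6, -2.2]
width: 0.0325
```

Run:
```python
from h import *
from scipy.spatial.transform import Rotation as R
o=robot.get_obs();M=R.from_quat(o["tool_rot"]).as_matrix()
print(o["t"],np.round(o["tcp_pos"],4),o["width"],"go",(M.T@(np.array([.497,.0333,.236])-o["tcp_pos"])).round(4),"rot",(R.from_matrix(M).inv()*R.from_quat([.671,.742,0,0])).as_rotvec().round(4))
```

```text
15.65 [0.4883 0.0412 0.2662] 0.032463452057230606 go [-0.0087  0.0078  0.0302] rot [ 0.0029  0.001  -0.0028]
```

Request:
{"name": "move_arm", "arguments": {"steps": [[-0.0087,0.004,0.01,0,0,-0.003,-0.5],[-0.0087,0.008,0.02,0,0,-0.003,-0.5],[-0.0087,0.01,0.03,0,0,-0.003,-0.5],[-0.0087,0.01,0.03,0,0,-0.003,-0.5],[-0.0087,0.01,0.03,0,0,-0.003,-0.5]]}}

```text
t: 16.15
tcp_pos: [0.4983, 0.0381, 0.2356]
tool_rot: [0.668, 0.744, 0.0, -0.0]
ft_force: [1.0, 0.3, -1.4]
width: 0.0329
```

Run:
```python
from h import *
o=robot.get_obs();print(o["t"],np.round(o["tcp_pos"],4),np.round(o["tool_rot"],4),np.round(o["ft_force"],2))
im=robot.read_camera("wrist");hsv=cv2.cvtColor(im,cv2.COLOR_RGB2HSV)
for r in (300,320,335,350,355,360,365,370,375): print(r," ".join(f"{s}/{v}" for s,v in hsv[r,225:340:4,1:]))
cv2.imwrite("pics/w9c.png",cv2.resize(im[240:420,180:380],(600,540),interpolation=cv2.INTER_CUBIC)[:,:,::-1])
```

```text
16.15 [0.4983 0.0381 0.2356] [ 6.684e-01  7.438e-01  2.000e-04 -3.000e-04] [ 1.    0.29 -1.36]
300 6/89 40/38 30/95 38/94 38/87 50/92 40/90 34/89 29/88 35/88 40/96 34/89 39/91 41/93 35/95 44/93 48/96 36/93 36/92 37/90 39/98 38/95 39/92 34/91 39/91 47/93 29/80 8/34 13/102
320 71/25 33/39 39/138 40/139 33/140 31/138 33/139 33/123 33/109 34/142 31/138 40/140 39/137 41/138 31/138 30/136 39/139 32/143 35/137 35/139 34/134 36/141 36/142 37/144 35/137 37/139 42/109 8/34 16/32
335 18/29 30/34 29/139 27/142 39/138 33/138 28/135 37/125 41/100 33/138 34/141 31/139 29/133 36/135 37/139 36/140 30/136 37/138 37/137 33/139 38/129 31/141 39/137 34/142 41/138 34/135 44/109 31/25 78/23
350 36/49 56/55 112/50 122/67 116/68 131/64 148/62 113/70 128/64 65/55 116/44 106/48 87/44 117/37 103/47 103/47 127/44 149/65 147/64 131/64 133/67 137/69 147/66 152/62 151/66 166/63 101/43 30/59 17/30
355 137/78 153/113 152/67 148/62 138/70 141/67 118/67 116/68 107/55 91/53 102/45 94/46 87/50 94/49 118/41 125/43 107/43 111/69 122/69 129/71 160/62 135/66 109/70 116/68 149/65 131/70 131/66 153/65 91/28
360 140/93 165/153 157/153 157/148 153/152 149/152 160/150 162/148 101/93 71/50 4/66 8/68 15/70 49/57 88/49 89/40 78/46 152/89 152/92 150/90 137/91 150/90 164/84 165/88 163/89 151/86 168/91 153/95 116/44
365 137/67 157/154 158/155 164/157 154/159 166/160 161/160 160/161 75/61 3/75 3/82 7/78 17/77 18/70 82/50 98/47 106/48 152/82 151/83 135/87 151/81 173/84 158/84 147/85 137/91 162/88 167/87 156/93 132/31
370 103/47 169/152 150/163 166/155 158/158 160/153 165/153 158/155 78/49 8/94 8/95 8/95 3/87 3/76 41/56 110/44 154/43 158/95 160/91 147/99 153/95 172/92 158/97 158/95 152/89 161/90 161/87 142/95 115/20
375 71/18 87/41 121/42 92/47 102/45 113/43 153/70 172/105 105/46 5/103 14/110 7/106 3/95 10/80 28/54 95/43 207/32 161/87 158/92 146/96 153/85 157/65 100/33 88/29 66/31 115/20 118/26 94/27 64/28
```

View pics/w9c.png

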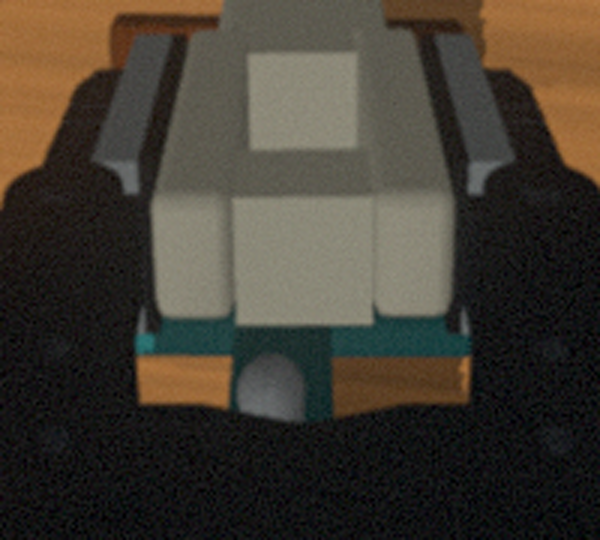

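Request:
{"name": "move_arm", "arguments": {"steps": [[-0.0045,0.002,0,0,0,0.006,-0.5],[-0.0045,0.006,0,0,0,0.006,-0.5],[-0.0045,0.008,0,0,0,0.006,-0.5],[-0.0045,0.008,0,0,0,0.006,-0.5],[-0.0045,0.008,0,0,0,0.006,-0.5]]}}

```text
t: 16.7
tcp_pos: [0.5067, 0.033, 0.2357]
tool_rot: [0.672, 0.741, 0.0, -0.0]
ft_force: [-0.3, 0.3, -2.0]
width: 0.0328
```

Run:
```python
from h import *
o=robot.get_obs();x,y,z=o["tcp_pos"];print(o["t"],np.round(o["tcp_pos"],4),np.round(o["tool_rot"],4),"line y",.0344+.103*(x-.5074))
im=robot.read_camera("wrist");hsv=cv2.cvtColor(im,cv2.COLOR_RGB2HSV)
for r in (310,320,330,356,360,365,370,374):
    m=(hsv[r,228:336,1]<50)&(hsv[r,228:336,2]>55);i=np.nonzero(m)[0]+228;print(r,i.min() if len(i) else 0,i.max() if len(i) else 0,len(i),np.median(i) if len(i) else 0)
```

```text
16.7 [0.5067 0.033  0.2357] [ 6.715e-01  7.410e-01  0.000e+00 -1.000e-04] line y 0.03432503852868347
310 230 331 102 280.5
320 230 331 102 280.5
330 231 330 100 280.5
356 274 296 23 285.0
360 266 295 23 284.0
365 274 296 23 285.0
370 274 296 23 285.0
374 274 296 23 285.0
```

Request:
{"name": "move_arm", "arguments": {"steps": [[0.0015,0.002,0,0,0,-0.002,-0.5],[0.0015,0.008,0,0,0,-0.002,-0.5],[0.0015,0.016,0,0,0,-0.002,-0.5],[0.0015,0.024,0,0,0,-0.002,-0.5],[0.0015,0.032,0,0,0,-0.002,-0.5],[0.0015,0.04,0,0,0,-0.002,-0.5],[0.0015,0.048,0,0,0,-0.002,-0.5],[0.0015,0.05,0,0,0,-0.002,-0.5]]}}

```text
t: 17.55
tcp_pos: [0.5575, 0.0395, 0.2356]
tool_rot: [0.671, 0.742, 0.0, 0.0]
ft_force: [-0.0, -0.2, -1.8]
width: 0.0329
```

Request:
{"name": "move_arm", "arguments": {"steps": [[0,0.006,0.006,0,0,0,-0.5],[0,0.013,0.01,0,0,0,-0.5],[0,0.02,0.01,0,0,0,-0.5],[0,0.026,0.01,0,0,0,-0.5],[0,0.031,0.01,0,0,0,-0.5],[0,0.031,0.01,0,0,0,-0.5]]}}

```text
t: 18.15
tcp_pos: [0.5881, 0.0426, 0.2258]
tool_rot: [0.671, 0.742, 0.0, 0.0]
ft_force: [0.3, -0.6, -1.4]
width: 0.0329
```

Request:
{"name": "move_arm", "arguments": {"steps": [[0,0.001,0,0,0,0,-0.5],[0,0.002,0,0,0,0,-0.5],[0,0.003,0,0,0,0,-0.5],[0,0.003,0,0,0,0,-0.5]]}}

```text
t: 18.55
tcp_pos: [0.5901, 0.0428, 0.2258]
tool_rot: [0.671, 0.742, 0.0, 0.0]
ft_force: [0.2, 0.1, -2.1]
width: 0.0323
```

Request:
{"name": "move_arm", "arguments": {"steps": [[0,0.001,0,0,0,0,-0.5],[0,0.002,0,0,0,0,-0.5],[0,0.003,0,0,0,0,-0.5],[0,0.003,0,0,0,0,-0.5]]}}

```text
t: 18.95
tcp_pos: [0.5933, 0.0431, 0.2257]
tool_rot: [0.671, 0.742, 0.0, 0.0]
ft_force: [-0.6, 0.5, -1.0]
width: 0.0323
```

Request:
{"name": "move_arm", "arguments": {"steps": [[0,0.001,0,0,0,0,-0.5],[0,0.002,0,0,0,0,-0.5],[0,0.002,0,0,0,0,-0.5]]}}

```text
t: 19.25
tcp_pos: [0.5951, 0.0433, 0.2257]
tool_rot: [0.671, 0.742, -0.0, -0.0]
ft_force: [-0.2, 0.1, -0.9]
width: 0.0327
```

Request:
{"name": "move_arm", "arguments": {"steps": [[0,0.001,0,0,0,0,-0.5],[0,0.0015,0,0,0,0,-0.5],[0,0.0015,0,0,0,0,-0.5]]}}

```text
t: 19.55
tcp_pos: [0.5951, 0.0432, 0.2255]
tool_rot: [0.671, 0.742, -0.001, -0.001]
ft_force: [-4.2, -0.9, 1.7]
width: 0.0327
```

Request:
{"name": "move_arm", "arguments": {"steps": [[0,0.001,0,0,0,0,-0.5],[0,0.0015,0,0,0,0,-0.5],[0,0.0015,0,0,0,0,-0.5]]}}

```text
t: 19.85
tcp_pos: [0.5951, 0.0432, 0.2255]
tool_rot: [0.671, 0.742, -0.002, -0.002]
ft_force: [-8.9, -1.1, 4.2]
width: 0.0327
```

Request:
{"name": "move_arm", "arguments": {"steps": [[0,-0.002,0,0,0,0,-0.5],[0,-0.0025,0.001,0,0,0,-0.5],[0,-0.0025,0.002,0,0,0,-0.5],[0,-0.0025,0.002,0,0,0,-0.5]]}}

```text
t: 20.25
tcp_pos: [0.5952, 0.0432, 0.2237]
tool_rot: [0.671, 0.742, -0.0, -0.0]
ft_force: [-4.6, -1.3, 3.3]
width: 0.0328
```

Request:
{"name": "move_arm", "arguments": {"steps": [[0,-0.0005,-0.0005,0,0,0,-0.5],[0,-0.0005,-0.0005,0,0,0,0],[0,-0.0005,-0.0005,0,0,0,0.6],[0,-0.0005,-0.0005,0,0,0,1],[0,-0.0005,-0.0005,0,0,0,1],[0,0,-0.02,0,0,0,1],[0,0,-0.07,0,0,0,1],[0,0,-0.11,0,0,0,1],[0,0,-0.11,0,0,0,1]]}}

```text
t: 21.15
tcp_pos: [0.5994, 0.0439, 0.3401]
tool_rot: [0.671, 0.742, 0.005, 0.004]
ft_force: [0.1, 0.2, -0.4]
width: 0.0857
```

```bash
cat > chk.py <<'E'
from h import *
o=robot.get_obs();print(o["t"],np.round(o["tcp_pos"],4),o["width"])
c=robot.calibration("wrist");im=robot.read_camera("wrist");cv2.imwrite("pics/chk%.0f.png"%(o["t"]*100),im[:,:,::-1])
h=cv2.cvtColor(im,cv2.COLOR_RGB2HSV)
for n,lo,hi in [("teal",(82,90,30),(100,255,255)),("red",(0,190,60),(4,255,255)),("cream",(15,20,60),(40,70,255)),("coral",(0,100,60),(8,185,255))]:
    m=cv2.inRange(h,lo,hi);m[:,:200]=0;m[:,360:]=0
    k,l,s,_=cv2.connectedComponentsWithStats(m)
    for i in np.argsort(-s[1:,4])[:3]+1:
        x,y,w,hh,a=s[i]
        if a>20:
            print(n,x,x+w,y,y+hh,a,[plane("wrist",(x+w/2,v),.2645,c).round(4)[:2].tolist() for v in (y,y+hh)])
E
python3 chk.py
```

```text
21.15 [0.5994 0.0439 0.3401] 0.08566092803526822
teal 261 302 219 242 562 [[0.6031, 0.0448], [0.6188, 0.0464]]
teal 230 257 178 192 283 [[0.5788, 0.0189], [0.5877, 0.0196]]
teal 305 323 179 191 103 [[0.5752, 0.0621], [0.5827, 0.063]]
red 263 296 242 260 447 [[0.6189, 0.0451], [0.6317, 0.0464]]
cream 245 317 150 220 3107 [[0.5594, 0.0401], [0.6038, 0.0446]]
cream 200 360 361 389 1695 [[0.7117, 0.0546], [0.7368, 0.0571]]
coral 262 281 241 245 25 [[0.6187, 0.0399], [0.6215, 0.0401]]
```

Request:
{"name": "move_arm", "arguments": {"steps": [[-0.03,-0.03,0,0,0,-0.1,1],[-0.06,-0.06,0,0,0,-0.2,1],[-0.09,-0.09,0,0,0,-0.275,1],[-0.12,-0.12,0,0,0,-0.275,1],[-0.15,-0.15,0,0,0,-0.275,1],[-0.18,-0.18,0,0,0,-0.275,1],[-0.21,-0.21,0.02,0,0,-0.275,1],[-0.232,-0.236,0.05,0,0,-0.275,1],[-0.232,-0.236,0.05,0,0,-0.275,1],[-0.232,-0.236,0.05,0,0,-0.275,1]]}}

```text
t: 22.2
tcp_pos: [0.3827, -0.2112, 0.2825]
tool_rot: [0.564, 0.826, -0.0, -0.002]
ft_force: [0.2, 0.5, 0.2]
width: 0.0851
```

Run:
```python
from h import *
o=robot.get_obs();print(o["t"],np.round(o["tcp_pos"],4),np.round(o["tool_rot"],3))
c,im,m=shot("pics/w10.png",(0,140,60),(7,220,255),(170,110,400,340))
k,l,s,_=cv2.connectedComponentsWithStats(m);i=1+np.argmax(s[1:,4]);print(s[i]);m=np.uint8(l==i)*255
rows(m,3)
print([(n,np.round(d["bbox"]).tolist(),round(d["conf"],2)) for n in ["comb_eye","rest_comb"] for d in robot.find_in("wrist",n)[:2]])
cv2.imwrite("pics/w10c.png",cv2.resize(im[100:340,150:410],(650,600),interpolation=cv2.INTER_CUBIC)[:,:,::-1])
```

```text
22.2 [ 0.3827 -0.2112  0.2825] [ 0.564  0.826 -0.    -0.002]
[ 259  229   55   58 2363]
229 263 277 3 | 232 262 309 16 | 235 261 310 18 | 238 261 311 23 | 241 261 311 46 | 244 261 311 47 | 247 260 312 51 | 250 259 313 52 | 253 259 313 54 | 256 259 313 55 | 259 265 307 41 | 262 265 308 44 | 265 265 309 44 | 268 264 309 46 | 271 263 310 48 | 274 264 310 47 | 277 264 310 47 | 280 264 309 46 | 283 264 309 46 | 286 278 279 2 | 
[('comb_eye', [327.0, 112.0, 370.0, 172.0], 0.81), ('comb_eye', [258.0, 228.0, 316.0, 287.0], 0.7), ('rest_comb', [224.0, 186.0, 327.0, 265.0], 0.83)]
```

View pics/w10c.png

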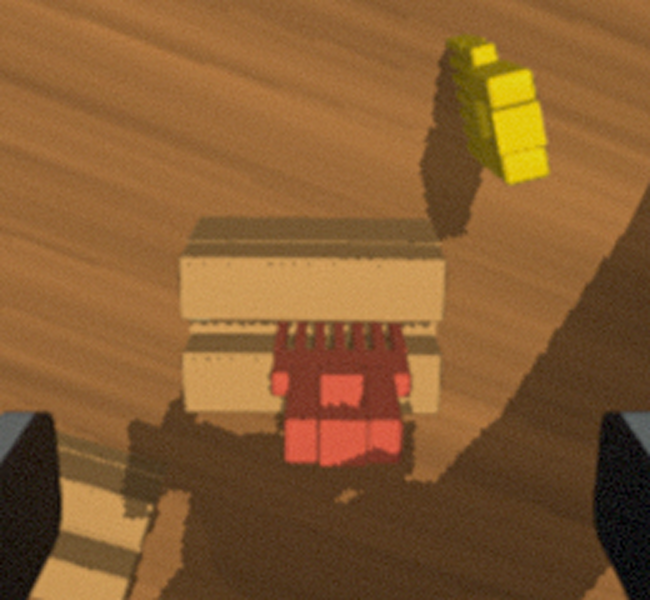

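Request:
{"name": "move_arm", "arguments": {"steps": [[0.005,0.035,0.03,0,0,0,1],[0.005,0.067,0.06,0,0,0,1],[0.005,0.067,0.08,0,0,0,1],[0.005,0.067,0.11,0,0,0,1],[0.005,0.067,0.14,0,0,0,1],[0.005,0.067,0.162,0,0,0,1],[0.005,0.067,0.162,0,0,0,1],[0.005,0.067,0.162,0,0,0,1]]}}

```text
t: 23.15
tcp_pos: [0.4455, -0.1812, 0.1221]
tool_rot: [0.562, 0.827, 0.0, 0.0]
ft_force: [0.2, 0.3, -0.3]
width: 0.0853
```

Run:
```python
from h import *
o=robot.get_obs();print(o["t"],np.round(o["tcp_pos"],4),np.round(o["ft_force"],2))
c,im,m=shot("pics/w11.png",(0,140,40),(7,225,255),(190,150,370,365))
rows(m,6);print(plane("wrist",(280,343),.162,c))
```

```text
23.15 [ 0.4455 -0.1812  0.1221] [ 0.17  0.29 -0.34]
211 238 252 3 | 217 236 326 42 | 223 235 329 46 | 229 231 331 55 | 235 231 332 98 | 241 228 334 102 | 247 226 336 109 | 253 224 339 115 | 259 224 338 114 | 265 225 338 114 | 271 233 330 98 | 277 231 332 102 | 283 229 335 106 | 289 227 336 110 | 295 225 338 112 | 301 224 340 117 | 307 224 340 117 | 313 224 339 116 | 319 225 338 114 | 325 225 338 114 | 331 226 338 113 | 337 259 333 61 | 
[ 0.4521216  -0.17892965  0.162     ]
```

Request:
{"name": "move_arm", "arguments": {"force": 25, "steps": [[0,-0.0015,0.001,0,0,0,1],[0,-0.0015,0.001,0,0,0,-0.4],[0,-0.0015,0.001,0,0,0,-0.4],[0,-0.0015,0.001,0,0,0,-0.4],[0,-0.0015,0.001,0,0,0,-0.4],[0,-0.0015,0.001,0,0,0,-0.4],[0,-0.0015,0.001,0,0,0,-0.4]]}}

```text
t: 23.9
tcp_pos: [0.4433, -0.1825, 0.121]
tool_rot: [0.563, 0.827, 0.0, 0.0]
ft_force: [0.1, -0.4, 5.5]
width: 0.0376
```

Request:
{"name": "move_arm", "arguments": {"steps": [[0,0,-0.02,0,0,0,-0.4],[0,0,-0.06,0,0,0,-0.4],[0.02,0,-0.1,0,0,0.05,-0.4],[0.05,0.02,-0.125,0,0,0.15,-0.4],[0.08,0.04,-0.125,0,0,0.273,-0.4],[0.11,0.06,-0.125,0,0,0.273,-0.4],[0.14,0.08,-0.125,0,0,0.273,-0.4],[0.17,0.1,-0.125,0,0,0.273,-0.4],[0.182,0.115,-0.125,0,0,0.273,-0.4],[0.182,0.115,-0.125,0,0,0.273,-0.4]]}}

```text
t: 24.9
tcp_pos: [0.4844, 0.0326, 0.2455]
tool_rot: [0.668, 0.744, 0.001, -0.0]
ft_force: [0.6, -0.4, -0.5]
width: 0.0374
```

```bash
cat > al.py <<'E'
from h import *
from scipy.spatial.transform import Rotation as R
o=robot.get_obs();M=R.from_quat(o["tool_rot"]).as_matrix()
print(o["t"],np.round(o["tcp_pos"],4),o["width"],"go",(M.T@(np.array([.503,.0339,.236])-o["tcp_pos"])).round(4),"rot",(R.from_matrix(M).inv()*R.from_quat([.671,.742,0,0])).as_rotvec().round(4))
im=robot.read_camera("wrist");hsv=cv2.cvtColor(im,cv2.COLOR_RGB2HSV)
for r in (300,310,320,330,345,350,356,360,365,370,374):
    H,s,v=hsv[r,215:350].T.astype(int)
    f=lambda m:(lambda i:(i.min(),i.max(),len(i)) if len(i) else None)(np.nonzero(m)[0]+215)
    print(r,"grey",f((s<35)&(v>60)),"coral",f((H<8)&(s>120)&(v>50)))
E
python3 al.py
```

```text
24.9 [0.4844 0.0326 0.2455] 0.037411168275015436 go [-0.0007  0.0187  0.0095] rot [ 0.0012 -0.0019  0.0077]
300 grey (np.int64(215), np.int64(349), 9) coral (np.int64(225), np.int64(337), 111)
310 grey None coral (np.int64(222), np.int64(339), 118)
320 grey None coral (np.int64(223), np.int64(339), 117)
330 grey None coral (np.int64(223), np.int64(338), 116)
345 grey (np.int64(219), np.int64(342), 5) coral (np.int64(240), np.int64(335), 86)
350 grey (np.int64(219), np.int64(342), 34) coral None
356 grey (np.int64(244), np.int64(316), 12) coral None
360 grey (np.int64(237), np.int64(321), 29) coral None
365 grey (np.int64(265), np.int64(296), 10) coral None
370 grey (np.int64(270), np.int64(296), 13) coral None
374 grey (np.int64(261), np.int64(295), 24) coral None
```

Request:
{"name": "move_arm", "arguments": {"steps": [[-0.0007,0.005,0.005,0,0,0.007,-0.4],[-0.0007,0.012,0.0095,0,0,0.007,-0.4],[-0.0007,0.019,0.0095,0,0,0.007,-0.4],[-0.0007,0.02,0.0095,0,0,0.007,-0.4],[-0.0007,0.02,0.0095,0,0,0.007,-0.4]]}}

```text
t: 25.45
tcp_pos: [0.5037, 0.03, 0.2361]
tool_rot: [0.673, 0.74, 0.0, -0.0]
ft_force: [-0.1, 1.6, -1.1]
width: 0.0376
```

```bash
python3 al.py
```

```text
25.45 [0.5037 0.03   0.2361] 0.03763257654854723 go [ 0.004  -0.0003  0.0001] rot [ 0.    -0.    -0.006]
300 grey (np.int64(215), np.int64(349), 10) coral (np.int64(224), np.int64(337), 111)
310 grey None coral (np.int64(222), np.int64(339), 118)
320 grey None coral (np.int64(222), np.int64(338), 117)
330 grey None coral (np.int64(223), np.int64(338), 116)
345 grey (np.int64(219), np.int64(228), 4) coral (np.int64(259), np.int64(335), 75)
350 grey (np.int64(219), np.int64(342), 44) coral None
356 grey (np.int64(270), np.int64(304), 29) coral None
360 grey (np.int64(280), np.int64(307), 28) coral None
365 grey (np.int64(270), np.int64(303), 28) coral None
370 grey (np.int64(273), np.int64(307), 28) coral None
374 grey (np.int64(268), np.int64(308), 30) coral None
```

Request:
{"name": "move_arm", "arguments": {"steps": [[0.0042,0.0,0,0,0,-0.005,-0.4],[0.0042,0.002,0,0,0,-0.005,-0.4],[0.0042,0.003,0,0,0,-0.005,-0.4],[0.0042,0.003,0,0,0,-0.005,-0.4]]}}

```text
t: 25.9
tcp_pos: [0.5062, 0.0349, 0.2363]
tool_rot: [0.671, 0.742, 0.0, 0.0]
ft_force: [-0.1, -0.3, -1.5]
width: 0.0375
```

```bash
python3 al.py
```

```text
25.9 [0.5062 0.0349 0.2363] 0.03750370007194958 go [-0.0007 -0.0032  0.0003] rot [ 0.0004 -0.0001 -0.    ]
300 grey (np.int64(215), np.int64(349), 9) coral (np.int64(224), np.int64(337), 112)
310 grey None coral (np.int64(222), np.int64(339), 117)
320 grey None coral (np.int64(223), np.int64(338), 116)
330 grey None coral (np.int64(223), np.int64(338), 115)
345 grey (np.int64(219), np.int64(342), 6) coral (np.int64(241), np.int64(335), 75)
350 grey (np.int64(219), np.int64(342), 29) coral None
356 grey (np.int64(268), np.int64(298), 26) coral None
360 grey (np.int64(266), np.int64(299), 24) coral None
365 grey (np.int64(260), np.int64(299), 27) coral None
370 grey (np.int64(260), np.int64(299), 25) coral None
374 grey (np.int64(260), np.int64(300), 26) coral None
```

Request:
{"name": "move_arm", "arguments": {"steps": [[-0.0005,0.004,0,0,0,0,-0.4],[-0.0005,0.012,0,0,0,0,-0.4],[-0.0005,0.02,0,0,0,0,-0.4],[-0.0005,0.028,0,0,0,0,-0.4],[-0.0005,0.036,0,0,0,0,-0.4],[-0.0005,0.044,0,0,0,0,-0.4],[-0.0005,0.05,0,0,0,0,-0.4],[-0.0005,0.05,0,0,0,0,-0.4]]}}

```text
t: 26.75
tcp_pos: [0.5567, 0.0395, 0.2361]
tool_rot: [0.671, 0.742, 0.0, 0.0]
ft_force: [0.2, -0.3, -0.8]
width: 0.0373
```

Request:
{"name": "move_arm", "arguments": {"steps": [[0,0.004,0.006,0,0,0,-0.4],[0,0.008,0.01,0,0,0,-0.4],[0,0.013,0.01,0,0,0,-0.4],[0,0.017,0.01,0,0,0,-0.4],[0,0.017,0.01,0,0,0,-0.4]]}}

```text
t: 27.25
tcp_pos: [0.5734, 0.0412, 0.2263]
tool_rot: [0.671, 0.742, 0.0, 0.0]
ft_force: [0.7, 0.1, -0.7]
width: 0.0376
```

Request:
{"name": "move_arm", "arguments": {"steps": [[0,0.001,0,0,0,0,-0.4],[0,0.002,0,0,0,0,-0.4],[0,0.003,0,0,0,0,-0.4],[0,0.003,0,0,0,0,-0.4]]}}

```text
t: 27.65
tcp_pos: [0.5757, 0.0413, 0.2263]
tool_rot: [0.671, 0.742, 0.0, 0.0]
ft_force: [0.3, 0.3, -0.5]
width: 0.0377
```

Request:
{"name": "move_arm", "arguments": {"steps": [[0,0.001,0,0,0,0,-0.4],[0,0.0015,0,0,0,0,-0.4],[0,0.0015,0,0,0,0,-0.4]]}}

```text
t: 27.95
tcp_pos: [0.5772, 0.0415, 0.2262]
tool_rot: [0.671, 0.742, 0.0, 0.0]
ft_force: [0.2, -0.2, -0.9]
width: 0.0375
```

Request:
{"name": "move_arm", "arguments": {"steps": [[0,0.001,0,0,0,0,-0.4],[0,0.0015,0,0,0,0,-0.4],[0,0.0015,0,0,0,0,-0.4]]}}

```text
t: 28.25
tcp_pos: [0.5787, 0.0417, 0.2262]
tool_rot: [0.671, 0.742, 0.0, -0.0]
ft_force: [-0.6, -0.1, -0.1]
width: 0.0378
```

Request:
{"name": "move_arm", "arguments": {"steps": [[0,0.001,0,0,0,0,-0.4],[0,0.001,0,0,0,0,-0.4],[0,0.001,0,0,0,0,-0.4]]}}

```text
t: 28.55
tcp_pos: [0.5792, 0.0417, 0.2261]
tool_rot: [0.671, 0.742, -0.0, -0.0]
ft_force: [-1.9, -0.0, 0.4]
width: 0.0375
```

Request:
{"name": "move_arm", "arguments": {"steps": [[0,0.0005,0,0,0,0,-0.4],[0,0.0,0.001,0,0,0,-0.4],[0,0.0,0.0023,0,0,0,-0.4],[0,0.0,0.0023,0,0,0,-0.4]]}}

```text
t: 28.95
tcp_pos: [0.5792, 0.0416, 0.2237]
tool_rot: [0.671, 0.742, -0.0, -0.0]
ft_force: [-2.4, -0.1, 0.4]
width: 0.0377
```

Request:
{"name": "move_arm", "arguments": {"steps": [[0,-0.0005,0,0,0,0,-0.4],[0,-0.0005,0,0,0,0,0],[0,-0.0005,0,0,0,0,0.6],[0,-0.0005,0,0,0,0,1],[0,-0.0005,0,0,0,0,1],[0,-0.0005,-0.02,0,0,0,1],[0,0,-0.07,0,0,0,1],[0,0,-0.11,0,0,0,1],[0,0,-0.11,0,0,0,1],[0,0,-0.11,0,0,0,1]]}}

```text
t: 29.95
tcp_pos: [0.5801, 0.0418, 0.3348]
tool_rot: [0.671, 0.742, 0.001, 0.001]
ft_force: [0.4, -0.4, -0.9]
width: 0.0854
```

```bash
python3 chk.py
```

```text
29.95 [0.5801 0.0418 0.3348] 0.08538206606861316
teal 270 302 253 274 397 [[0.6036, 0.0475], [0.6184, 0.0491]]
teal 230 250 201 215 224 [[0.572, 0.016], [0.581, 0.0166]]
teal 313 330 203 215 61 [[0.5684, 0.0657], [0.576, 0.0667]]
red 263 296 274 292 405 [[0.6188, 0.0448], [0.6319, 0.0461]]
cream 255 307 228 253 1188 [[0.587, 0.0426], [0.6039, 0.0443]]
cream 200 214 377 389 123 [[0.7048, 0.0014], [0.7154, 0.0018]]
coral 245 316 170 229 2958 [[0.5504, 0.0387], [0.5877, 0.0424]]
coral 272 297 273 277 28 [[0.6177, 0.048], [0.6206, 0.0483]]
```

```bash
python3 -c "
from cell import robot
print(robot.hand_in())"
```

```text
the job is handed in; nothing more can be done
None
```

The mirror, brush and comb hang on the hook in that order from the post outward. I handed the job in at about 30 s of the 72 s. No verdict comes back, so this rests on my own checks.

- **Stop:** the mirror touched the red stop at about 4 N. The stop then gave at a steady 8 N, and I pushed it in an estimated 4–5 mm. That figure comes from tool travel; the joint value cannot be read. The brush pushed up to about 9 N against the mirror, but the stop's front face stayed at x = 0.619 m in the last two wrist pictures.
- **Spacing:** in the last wrist picture the comb's eyelet ends at x = 0.588. The brush's runs 0.587–0.604, the mirror's 0.604–0.618, and the stop begins at 0.619. Neighbours are therefore touching to within about 1 mm.
- **Facing:** the glass faces outward in the picture after the mirror was released. I saw the bristles facing outward before gripping the brush and kept them so.
- **Hook and bystanders:** the highest force I read at the hook was about 10 N. I read no contact with any bystander, and I never touched the yellow comb look-alike.
- **Robot:** the gripper is open and clear, with the fingertips about 70 mm above the eyelets.
- **Disagreements:** the first top and scene fixes on the eyelets differed by up to 6 mm from each other, and I corrected them from close wrist pictures. The brush and the comb each arrived about 4 mm off the hook's line, and I realigned both before threading them on.

I had used all 12 picture views by then, so the last check was by colour measurement on the wrist image. I did not view a final picture, and I did not measure the bystanders' positions again.

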